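Roll a steel tube into the V-block and butt it against the end stop

ROBOT

A 7-joint arm with a two-finger parallel gripper is mounted at the origin on a cart in front of the work surface, level with it; the furniture and walls round the work are solid. World frame = base frame: x ahead of the robot, y to its left, z up, the work surface at z = 0. Lengths are in m, angles in rad, forces in N, time in s.
With the tool pointing down it reaches from about 0.425 to 1.025 m from the base axis. Payload 9.4 kg.
Tool frame: the origin (TCP) lies midway between the tips of the shut fingers; the grasp point (between the pads) lies 19 mm behind it (env.grip_point_offset is the distance from the TCP to the grasp point, in m); z points along the fingers, y is the direction in which the jaws open and shut (so a half turn about z gives the same grasp; the last joint's range is limited). The gripper opens to 93 mm and grips with 3 to 60 N. Pads are 15 mm wide; open, the fingers measure 128 mm over their backs; the gripper's body (75 mm by 188 mm) begins 65 mm behind the grasp point.
Start: joints at [-1.246, 0.599, -0.003, 1.599, 0.002, 0.943, -0.08], TCP at [0.284, 0.667, 0.219] pointing down, gripper open.
Joint ranges: [-2.57, 2.57], [-0.35, 1.97], [-1.29, 1.29], [0.11, 2.56], [-1.05, 4.19], [0.11, 1.86], [-2.63, 2.63]. Speed limits (rad/s): [2.22, 2.22, 3.01, 3.01, 3.14, 3.14, 3.14].

INTERFACE

Orientations are given as a unit quaternion [w, x, y, z].
In Python, from plant import get_state, vision, env gives the robot as it stands.
- The arm moves only by the tool jog_arm, never from a script. Its argument "rows" is a list of rows, each an object with "dp": the shift along the world's x, y, z in m, a list of three; "roll": the turn about the world's z in rad. In form: [{"dp": [tx, ty, tz], "roll": roll}, ...]. A call has 1 to 5 rows; each row is the pose to reach, as a shift and turn from the pose commanded when the call began; what a row does not reach only later rows make up. A row lasts 1/10 s, in which the tool goes at most 50 mm and 8.59 degrees, less where a joint would pass 70% of its speed; a pose out of reach is approached as far as the arm can. A call with a gripper value outside its range is refused whole. "fingers" is the finger opening in m, from 0 to 0.093, set as the call begins (left out, the last holds). The fingers move at their own pace and stop on an object; the grip force is fixed at half the most. Time passes only in rows, so rows that repeat a pose let the fingers close. It gives the time, the measured TCP pose, the force and the opening at its end, in the units of the state.
- get_state(): the state, without advancing time (a new reading comes with each control period).
- vision.capture(name): name is "side" or "top" or "wrist"; returns the picture (420x560x3 uint8, red, green, blue); there is no depth.
- vision.get_calibration(name): a dict with "K" (3x3 intrinsics, pixels), "pose" (4x4, takes a point from camera to world coordinates). Camera axes: x right, y down, z forward; pixel columns grow to the right and rows downward; lengths in m; the calibration is good to about 2 mm. A picture is of the moment at which its call begins: read the wrist's pose just before it. get_calibration takes no time and is no camera call; for the wrist camera it gives the pose at the moment of the call.
- env.close_job(): hands the job in, once; it reports no verdict.
The state is a dict: "t": time; "joint_positions": joint angles; "joint_vel": joint speeds; "joint_torque": joint torques, N m; "eef_pos": TCP position; "ee_rot": TCP orientation; "contact_force": force on the tool from outside, world axes, zero at the start; "torque": the same for the moment, N m; "grip_width": finger opening in m.
Only numpy, scipy, OpenCV 4.12 (cv2) and the standard library are available. Lean on these libraries where they do the work, as an engineer would, in place of code of your own. Each camera call takes 0.05 s, during which the arm holds its last target.

TASK

Roll the steel tube along the bench, by pushing its side gently with the fingertips, up the ramp and over the lip of the grey metal V-block, and push it along the groove until its end is up against the red end stop; leave it lying at rest in the groove. Only push it: do not grip or lift the tube, do not fling or ram it, and leave the bottles, vials, beaker and cork standing about where they are.

Things in the scene. Friction and masses are not known exactly. Their poses are not given: they have to be found in the camera images.
- tube: stainless steel tube, a plain round bar 44 mm across, 150 mm long, about 0.35 kg, slippery, a blue band near each end, dark end faces. Origin at its centre on its axis (22 mm above the bench at the start); x is its long axis; y and z turn as it rolls (z up at the start). Left alone it soon stops rolling. It starts on the bench on the ramp's side, within 9 degrees of parallel to the groove, 15 to 35 mm short of the stop.
- v_block: grey metal V-block fixed to the bench, with a red end stop. Origin on the bench straight below home; z up. Its groove runs along x, the block from x = -50 to +75 mm; the back of the block is at y = +51 mm. The tube starts 130 to 190 mm from the groove on the block's -y side, where the ramp is, and enters toward +y.
- home (a point): where the centre of the tube is when it lies in the groove on both flanks, against the stop: 28.5 mm above the bench. Axes as the block's. The groove's bottom is 4 mm farther in +y, 1 mm above the bench; its -y flank slopes at 30 degrees, its +y flank at 45 degrees up to 36 mm above the bench. A tube at home overhangs the block by 25 mm at its -x end.
- lip (a point): middle of the rounded lip between ramp and groove, 11 mm above the bench, 15 mm from home in the block's -y. The flat ramp falls from it to the bench over 58 mm toward -y and is as long in x as the block.
- stop_face (a point): point on the face of the red end stop where the middle of the tube's +x end face comes to lie. The stop is an upright plate at the block's +x end, 10 mm thick, 48 mm high, reaching 26 mm to the -y and 30 mm to the +y side of this point.
- vial_yellow: bystander: yellow-filled vial, black cap, 22 mm across, 44 mm tall; loose; origin at the centre of its underside
- vial_red: bystander: red-filled vial, black cap, 22 mm across, 44 mm tall; loose; origin at the centre of its underside
- cork: bystander: cork stopper, 25 mm across, 24 mm tall; loose; origin at the centre of its underside
- dropper_bottle: bystander: amber dropper bottle, 38 mm across, 84 mm tall; loose; origin at the centre of its underside
- wash_bottle: bystander: white wash bottle with bent spout, 60x99 mm, 173 mm tall; loose; origin at the centre of its underside
- small_beaker: bystander: small glass beaker, 51x57 mm, 56 mm tall; loose; origin at the centre of its underside
Not all that is in view belongs to the job. What is shaped like the tube but turquoise is not meant.

How it is judged:
On the way:
1. the tube has rolled at least a fifth of a turn about its axis (angle between tube's own z axis and vertical above 1.25 rad).
At the end, for the whole second after the job is handed in: The tube lies in the groove on both flanks (axis within 4 mm of its home in y, 3 mm in height, within 0.05 rad of the groove), its end within 4 mm of the stop, at rest, after having rolled there (x of tube in the frame of v_block between -0.004 and 0.004 m and y of tube in the frame of v_block between -0.004 and 0.004 m and z of tube in the frame of v_block between 0.0255 and 0.0315 m and angle between the x axis of tube and the x axis of v_block, either way round below 0.05 rad and linear speed of tube below 0.01 m/s and angular speed of tube below 0.3 rad/s); the robot touches nothing.
It fails at once if the tube or one end of it is lifted: centre over 30 mm above the bench before the ramp, or over 46 mm anywhere (crossing the lip takes 34 mm), or its axis more than 14 degrees from level ((y of tube in the frame of v_block below -0.085 m and height (world z) of tube above 0.03 m) or height (world z) of tube above 0.046 m or angle between tube's own x axis and vertical below 1.32 rad).
It fails at once if the tube is flung (faster than 0.6 m/s) (linear speed of tube above 0.6 m/s).
It fails at once if the tube is gripped or rammed: the fingers press on it with more than 35 N in all (a pinch presses from both sides; pushing takes under 10 N) (contact force between tube and the fingers above 35 N).
It fails at once if a bystander is moved by more than 15 mm (distance of any of vial_yellow, vial_red, cork, dropper_bottle, wash_bottle, small_beaker from where it was at the start of the episode above 0.015 m).
It also fails if it takes over 46 s, if anything falls off the work surface, if the arm or the gripper's body presses on something with over 40 N, if the wrist force passes 120 N, or if a joint passes its speed limit or range.

## Working session

There is one attempt and no reset: what is moved stays moved. The work goes in short steps, Python scripts to look and compute and a tool call to move; the robot and the scene stay as the last step left them, time stands still between calls to the robot, and variables do not carry over. Pictures are saved under pics/ and viewed, and the job is handed in when it is done.

Besides the shell and the picture viewer there is one more tool, called after "Emit:" in YAML: its name, and indented under it one key for each argument. jog_arm: Moves the arm, as the interface text tells. Its arguments: {"type":"object","properties":{"rows":{"type":"array","items":{"type":"object","properties":{"dp":{"type":"array","items":{"type":"number"}},"roll":{"type":"number"}}}},"fingers":{"type":"number"}},"required":["rows"]}

```bash
mkdir -p pics; ls
python3 - <<'E'
from plant import get_state, vision, env
import cv2
s=get_state(); print(s)
for n in ("side","top"):
    im=vision.capture(n); cv2.imwrite(f"pics/{n}0.png",im[:,:,::-1]); c=vision.get_calibration(n); print(n,c)
E
```

```text
pics
{'t': 0.0, 'joint_positions': array([-1.24566798,  0.60015341, -0.00254258,  1.60011958,  0.00175902,
        0.94291818, -0.07978894]), 'joint_vel': array([-0.00194886,  0.00051656, -0.00143846,  0.00051464, -0.00149154,
        0.00023147,  0.00078448]), 'joint_torque': array([ 2.02767978e-04, -7.65066361e+01,  1.49748188e+00, -2.52334929e+01,
       -5.24771295e-02,  1.71829277e-02,  1.66716027e-04]), 'eef_pos': array([0.28336258, 0.6667937 , 0.21774323]), 'ee_rot': array([-1.03415081e-04,  1.99543129e-01,  9.79888720e-01, -7.91430953e-04]), 'contact_force': array([ 0.14384337,  0.52559925, -0.049677  ]), 'torque': array([ 0.01949256, -0.02717606, -0.00396942]), 'grip_width': 0.0930003157822024}
side {'K': array([[542.99022764,   0.        , 287.95377827],
       [  0.        , 542.99022764, 217.44288192],
       [  0.        ,   0.        ,   1.        ]]), 'pose': array([[ 9.80882639e-01, -1.17864386e-01,  1.54845843e-01,
         3.22390364e-01],
       [-1.94598007e-01, -5.90287533e-01,  7.83385119e-01,
        -9.57076998e-01],
       [-9.29634812e-04, -7.98541555e-01, -6.01938967e-01,
         8.93177322e-01],
       [ 0.00000000e+00,  0.00000000e+00,  0.00000000e+00,
         1.00000000e+00]])}
top {'K': array([[468.28449218,   0.        , 278.4509042 ],
       [  0.        , 468.28449218, 208.48286815],
       [  0.        ,   0.        ,   1.        ]]), 'pose': array([[-0.00632963, -0.98323553,  0.18223014,  0.24393705],
       [-0.99993323,  0.00798526,  0.00835307,  0.12322232],
       [-0.00966819, -0.1821651 , -0.98322042,  1.61987458],
       [ 0.        ,  0.        ,  0.        ,  1.        ]])}
```

View pics/side0.png

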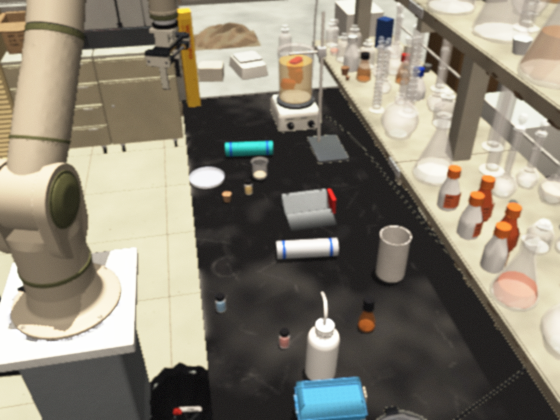

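View pics/top0.png

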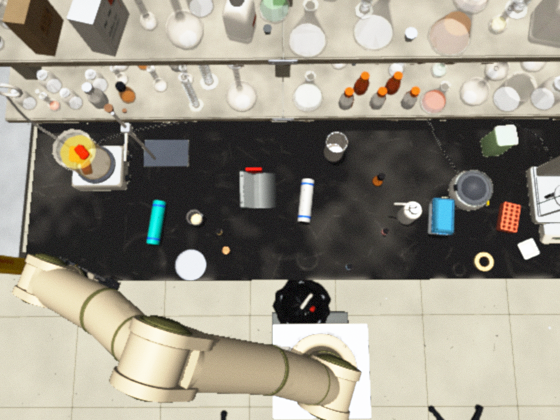

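Run:
```python
import cv2, numpy as np
a=cv2.imread("pics/top0.png")[150:235,220:330]; b=cv2.imread("pics/side0.png")[175:275,265:350]
a=cv2.resize(a,None,fx=7,fy=7,interpolation=cv2.INTER_CUBIC); cv2.imwrite("pics/ctop.png",a)
b=cv2.resize(b,None,fx=6,fy=6,interpolation=cv2.INTER_CUBIC); cv2.imwrite("pics/cside.png",b)
```

```text
(no output)
```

View pics/ctop.png

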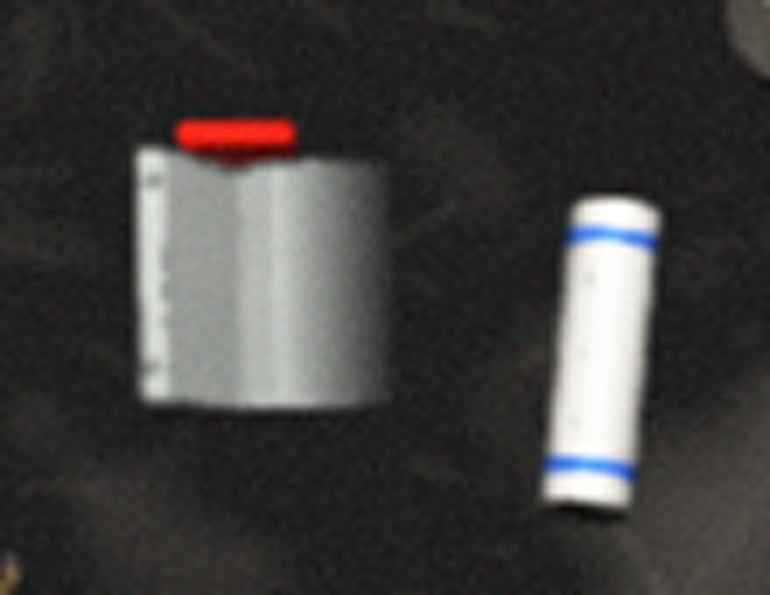

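View pics/cside.png

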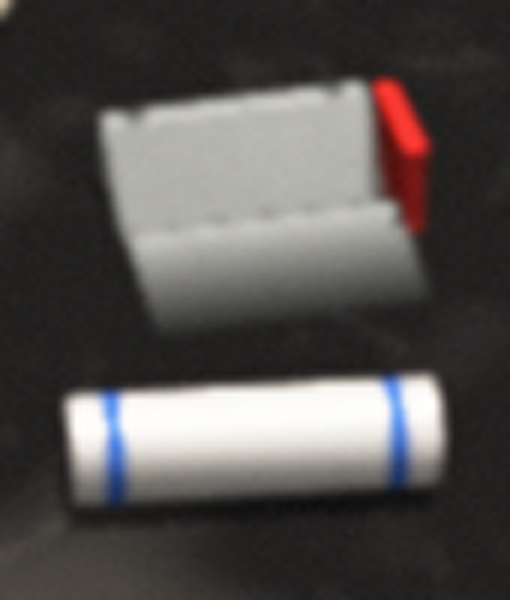

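```bash
cat > h.py <<'E'
import cv2, numpy as np
from scipy.optimize import minimize
from plant import get_state, vision, env
S=6
def proj(c,P):
    T=np.linalg.inv(c["pose"]); p=np.asarray(P)@T[:3,:3].T+T[:3,3]
    q=p@c["K"].T; return q[:,:2]/q[:,2:]
def tubepoly(x,y,yaw,z=0.022,L=.15,r=.022):
    a=np.array([np.cos(yaw),np.sin(yaw),0]); n=np.array([-a[1],a[0],0]); t=np.linspace(0,2*np.pi,48,endpoint=False)
    ring=r*(np.cos(t)[:,None]*n+np.sin(t)[:,None]*np.array([0,0,1]))
    c=np.array([x,y,z]); return ring+c-a*L/2, ring+c+a*L/2, a
def render(cal,x,y,yaw,roi,z=0.022):
    x0,y0,w,h=roi; m=np.zeros((h*S,w*S),np.uint8)
    A,B,a=tubepoly(x,y,yaw,z)
    f=lambda P:np.round(((proj(cal,P)-[x0,y0]+.5)*S-.5)*16).astype(np.int32)
    cv2.fillConvexPoly(m,cv2.convexHull(np.vstack([f(A),f(B)]).reshape(-1,1,2)),1,shift=4)
    cam=cal["pose"][:3,3]
    for E,s in((A,-1),(B,1)):
        if np.dot(cam-E.mean(0),s*a)>0: cv2.fillConvexPoly(m,f(E).reshape(-1,1,2),0,shift=4)
    return cv2.resize(m.astype(np.float32),(w,h),interpolation=cv2.INTER_AREA)
def w(o,P):
    R=np.array([[np.cos(o[2]),-np.sin(o[2])],[np.sin(o[2]),np.cos(o[2])]])
    P=np.asarray(P,float); Q=P.copy(); Q[:,:2]=P[:,:2]@R.T+np.asarray(o[:2]); return Q
E
python3 - <<'E'
from h import *
cal={n:vision.get_calibration(n) for n in("top","side")}
im={n:cv2.imread(f"pics/{n}0.png").astype(np.float32) for n in cal}
roi={"top":(285,165,40,70),"side":(265,228,85,45)}
tgt={}
for n,(x0,y0,w_,h) in roi.items():
    g=im[n][y0:y0+h,x0:x0+w_].max(2)  # blue bands count
    tgt[n]=np.clip((g-60)/(215-60),0,1)
    print(n,g.min(),g.max())
def ray(cal,u,v,z):
    d=cal["pose"][:3,:3]@np.linalg.inv(cal["K"])@[u,v,1]; o=cal["pose"][:3,3]; return (o+d*(z-o[2])/d[2])[:2]
print(ray(cal["top"],306,200,.03),ray(cal["side"],308,248,.03), "stop",ray(cal["top"],254,168,.048))
g=ray(cal["side"],308,248,.03)
for ns in (("top",),("side",),("top","side")):
    f=lambda p:sum(((render(cal[n],p[0],p[1],p[2],roi[n])-tgt[n])**2).sum() for n in ns)
    best=None
    for y0 in(-.1,0,.1):
        r=minimize(f,[g[0],g[1],y0],method="Nelder-Mead",options=dict(initial_simplex=[[g[0]-.01,g[1]-.01,y0-.05],[g[0]+.01,g[1],y0],[g[0],g[1]+.01,y0],[g[0],g[1],y0+.05]],xatol=1e-5,fatol=1e-3,maxiter=400))
        if best is None or r.fun<best.fun: best=r
    print(ns,best.x,best.fun)
# block corner picks
ct=lambda u,v:((u+.5)/7-.5+220,(v+.5)/7-.5+150)
cs=lambda u,v:((u+.5)/6-.5+265,(v+.5)/6-.5+175)
picks=[("top",ct(137,148),(.075,.051,.036)),("top",ct(142,405),(-.05,.051,.036)),("top",ct(176,121),(.085,.030,.048)),("top",ct(297,121),(.085,-.026,.048)),
("side",cs(101,113),(-.05,.051,.036)),("side",cs(160,332),(-.05,-.073,0)),("side",cs(430,298),(.075,-.073,0)),("side",cs(434,150),(.085,-.026,.048)),("side",cs(374,80),(.075,.030,.048)),("side",cs(128,236),(-.05,.004,.001)),
("top",ct(236,405),(-.05,.004,.001))]
from scipy.optimize import least_squares
for ns in(("top",),("side",),("top","side")):
    def f(o): return np.concatenate([ (proj(cal[n],w(o,[P]))[0]-uv) for n,uv,P in picks if n in ns])
    r=least_squares(f,[.55,.15,0],loss="soft_l1"); print(ns,r.x,np.round(f(r.x),1).reshape(-1,2).tolist())
E
```

```text
top 16.0 255.0
side 14.0 255.0
[0.56770237 0.0411455 ] [0.56847    0.03428749] stop [0.67887594 0.22055021]
('top',) [ 0.56681038  0.04324218 -0.11768811] 17.721416473388672
('side',) [ 0.56811703  0.04764533 -0.11294497] 104.61141967773438
('top', 'side') [ 0.56755744  0.04545399 -0.11181969] 155.61810302734375
('top',) [0.59751334 0.22048792 0.01309233] [[0.2, 0.3], [-0.3, -1.3], [0.4, 0.3], [-0.8, -0.0], [0.5, 0.3]]
('side',) [0.59845778 0.22146064 0.02046509] [[0.2, -0.1], [0.1, 0.5], [0.5, -0.0], [-0.6, -0.3], [0.2, 0.5], [-0.7, -0.7]]
('top', 'side') [0.59812155 0.22078874 0.01859749] [[0.0, 0.2], [-0.4, -1.4], [0.1, 0.2], [-1.0, -0.2], [0.2, 0.0], [0.0, 0.7], [0.4, 0.2], [-0.7, -0.1], [0.2, 0.7], [-0.7, -0.6], [0.5, 0.1]]
```

```bash
python3 - <<'E'
from h import *
c=vision.get_calibration("top");d=vision.get_calibration("side")
def ray(cal,u,v,z):
    r=cal["pose"][:3,:3]@np.linalg.inv(cal["K"])@[u,v,1]; o=cal["pose"][:3,3]; return np.round((o+r*(z-o[2])/r[2])[:2],3)
print("cup base side",ray(d,391,279,0),ray(d,391,235,.1))
for z in(0,.1,.12): print("cup rim top",z,ray(c,336,143,z),"side rim",ray(d,395,236,z))
print("wash",ray(d,320,375,0),"dropper",ray(d,366,330,0),"redvial",ray(d,284,346,0),"cork?",ray(d,227,200,0),ray(d,248,192,0))
E
python3 - <<'E'
import cv2
b=cv2.imread("pics/side0.png")[130:360,200:420]
cv2.imwrite("pics/cs2.png",cv2.resize(b,None,fx=2.6,fy=2.6,interpolation=cv2.INTER_CUBIC))
E
```

```text
cup base side [ 0.745 -0.081] [ 0.748 -0.038]
cup rim top 0 [ 0.783 -0.072] side rim [0.811 0.072]
cup rim top 0.1 [ 0.749 -0.06 ] side rim [ 0.756 -0.044]
cup rim top 0.12 [ 0.743 -0.058] side rim [ 0.745 -0.067]
wash [ 0.514 -0.314] dropper [ 0.638 -0.22 ] redvial [ 0.458 -0.229] cork? [0.398 0.321] [0.462 0.349]
```

View pics/cs2.png

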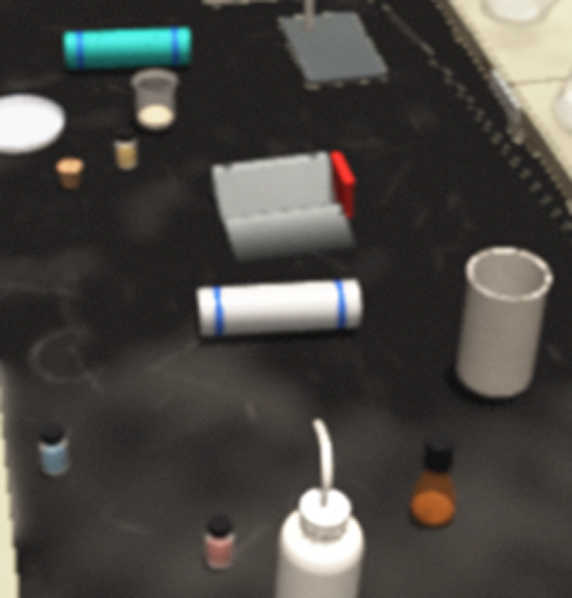

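Emit:
jog_arm:
  rows:
    - {"dp": [0.02,-0.05,0],"roll": -0.1}
    - {"dp": [0.04,-0.095,0],"roll": -0.2}
    - {"dp": [0.06,-0.14,0],"roll": -0.3}
    - {"dp": [0.08,-0.185,0],"roll": -0.4}
    - {"dp": [0.1,-0.23,0],"roll": -0.5}

```text
t: 0.6
eef_pos: [0.3836, 0.436, 0.2185]
ee_rot: [0.0, 0.438, 0.899, -0.0]
contact_force: [0.0, -0.3, 0.6]
grip_width: 0.093
```

Emit:
jog_arm:
  rows:
    - {"dp": [0.019,-0.047,0],"roll": -0.1}
    - {"dp": [0.038,-0.093,0],"roll": -0.2}
    - {"dp": [0.057,-0.14,0],"roll": -0.3}
    - {"dp": [0.076,-0.187,0],"roll": -0.4}
    - {"dp": [0.095,-0.233,0],"roll": -0.5}

```text
t: 1.1
eef_pos: [0.4778, 0.2046, 0.2186]
ee_rot: [-0.0, 0.646, 0.763, -0.0]
contact_force: [1.9, -0.4, -0.9]
grip_width: 0.093
```

Emit:
jog_arm:
  rows:
    - {"dp": [0.019,-0.047,0],"roll": -0.1}
    - {"dp": [0.038,-0.094,0],"roll": -0.151}
    - {"dp": [0.057,-0.14,0],"roll": -0.151}
    - {"dp": [0.076,-0.187,0],"roll": -0.151}
    - {"dp": [0.096,-0.235,0],"roll": -0.151}

```text
t: 1.6
eef_pos: [0.5724, -0.0268, 0.2185]
ee_rot: [-0.0, 0.701, 0.714, -0.0]
contact_force: [0.7, 0.5, 0.3]
grip_width: 0.0927
```

Emit:
jog_arm:
  rows:
    - {"dp": [0,0,-0.04],"roll": 0}
    - {"dp": [0,0,-0.08],"roll": 0}
    - {"dp": [0,0,-0.12],"roll": 0}

```text
t: 1.9
eef_pos: [0.5722, -0.0255, 0.0974]
ee_rot: [0.0, 0.701, 0.713, 0.0]
contact_force: [0.5, -0.6, 0.0]
grip_width: 0.093
```

```bash
cat > look.py <<'E'
import sys
from h import *
s=get_state(); print(s["t"],np.round(s["eef_pos"],4),np.round(s["contact_force"],1))
k=sys.argv[1]
R={"top":(230,140,110,110),"side":(240,150,140,140),"wrist":(0,0,560,420)}
out=[]
for n in sys.argv[2:]:
    im=vision.capture(n)[:,:,::-1]; cv2.imwrite(f"pics/{n}_{k}.png",im)
    x,y,w_,h_=R[n]; c=im[y:y+h_,x:x+w_]; out.append(cv2.resize(c,(int(c.shape[1]*400/c.shape[0]),400),interpolation=cv2.INTER_CUBIC))
cv2.imwrite(f"pics/v_{k}.png",np.hstack(out))
E
python3 look.py a top side
```

```text
1.9 [ 0.5722 -0.0255  0.0974] [ 0.5 -0.6  0. ]
```

View pics/v_a.png

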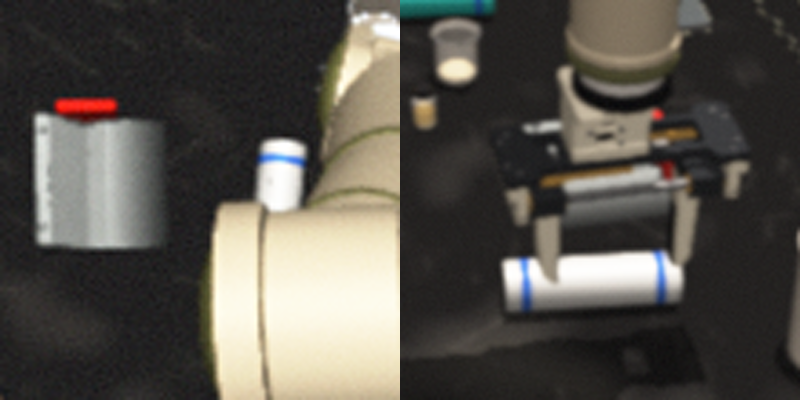

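Emit:
jog_arm:
  rows:
    - {"dp": [-0.004,0,-0.035],"roll": 0}
    - {"dp": [-0.004,0,-0.065],"roll": 0}
    - {"dp": [-0.004,0,-0.083],"roll": 0}
    - {"dp": [-0.004,0.008,-0.083],"roll": 0}
    - {"dp": [-0.004,0.016,-0.083],"roll": 0}

```text
t: 2.5
eef_pos: [0.5688, -0.0084, 0.017]
ee_rot: [0.0, 0.701, 0.713, 0.0]
contact_force: [0.6, 0.2, 0.5]
grip_width: 0.0931
```

Emit:
jog_arm:
  rows:
    - {"dp": [0,0.003,0],"roll": 0}
    - {"dp": [0,0.006,0],"roll": 0}
    - {"dp": [0,0.009,0],"roll": 0}
    - {"dp": [0,0.012,0],"roll": 0}
    - {"dp": [0,0.015,0],"roll": 0}

```text
t: 3.0
eef_pos: [0.5682, 0.0061, 0.0159]
ee_rot: [0.0, 0.701, 0.713, 0.0]
contact_force: [0.8, 0.3, 1.3]
grip_width: 0.093
```

Emit:
jog_arm:
  rows:
    - {"dp": [0,0.003,0],"roll": 0}
    - {"dp": [0,0.006,0],"roll": 0}
    - {"dp": [0,0.009,0],"roll": 0}
    - {"dp": [0,0.012,0],"roll": 0}
    - {"dp": [0,0.015,0],"roll": 0}

```text
t: 3.5
eef_pos: [0.5681, 0.0213, 0.0156]
ee_rot: [-0.0, 0.701, 0.713, -0.0]
contact_force: [-1.6, -0.1, 0.5]
grip_width: 0.0929
```

```bash
python3 look.py b top side
```

```text
3.5 [0.5681 0.0213 0.0156] [-1.6 -0.1  0.5]
```

View pics/v_b.png

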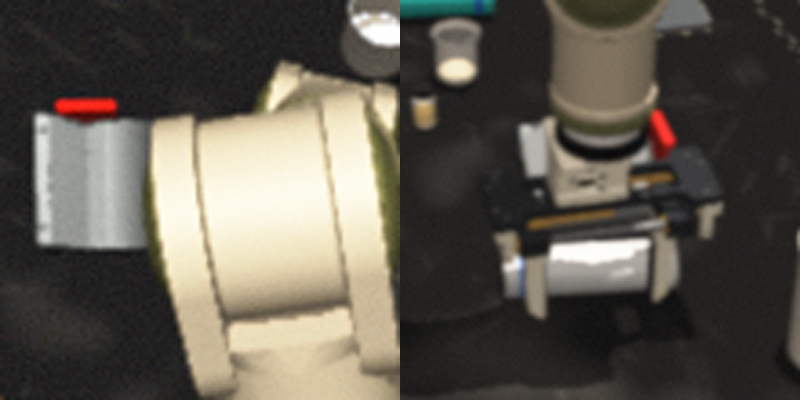

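Emit:
jog_arm:
  rows:
    - {"dp": [0,0.004,0],"roll": 0}
    - {"dp": [0,0.008,0],"roll": 0}
    - {"dp": [0,0.012,0],"roll": 0}
    - {"dp": [0,0.016,0],"roll": 0}
    - {"dp": [0,0.02,0],"roll": 0}

```text
t: 4.1
eef_pos: [0.5681, 0.0415, 0.0156]
ee_rot: [-0.0, 0.701, 0.714, -0.0]
contact_force: [0.4, 0.3, -0.8]
grip_width: 0.093
```

```bash
python3 look.py c wrist side; cat plant* 2>/dev/null | head -0
```

```text
4.1 [0.5681 0.0415 0.0156] [ 0.4  0.3 -0.8]
```

View pics/v_c.png

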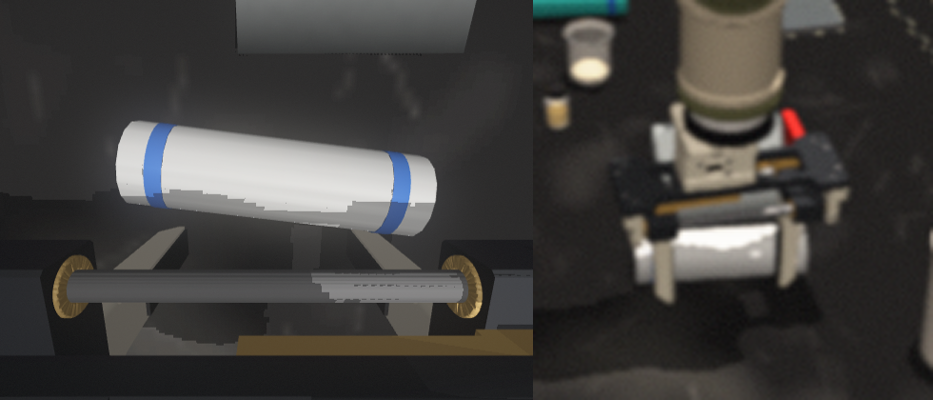

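```bash
cat > fitw.py <<'E'
import sys
from h import *
from scipy.ndimage import label
def fitw(name,z=0.022,g=None):
    s=get_state(); cal=vision.get_calibration("wrist"); im=vision.capture("wrist").astype(np.float32); cv2.imwrite(f"pics/w_{name}.png",im[:,:,::-1])
    return fit(im,cal,s,z,g)
def fit(im,cal,s,z,g=None):
    e=s["eef_pos"]; B=np.array([.598,.2207,.017])
    if g is None: g=[e[0],e[1]+.033,-.1]
    mx=im.max(2); mask=((mx>110)|((im[:,:,2]>im[:,:,0]+60))).astype(np.float32)
    A,Bq,_=tubepoly(g[0],g[1],g[2],z); q=proj(cal,np.vstack([A,Bq])); lo=np.maximum(q.min(0)-40,0).astype(int); hi=np.minimum(q.max(0)+40,[560,420]).astype(int)
    hi[1]=min(hi[1],250)
    roi=(lo[0],lo[1],hi[0]-lo[0],hi[1]-lo[1]); t=mask[lo[1]:hi[1],lo[0]:hi[0]]
    f=lambda p:((render(cal,p[0],p[1],p[2],roi,z)-t)**2).sum()
    best=None
    for y0 in(-.12,-.05,.017):
        r=minimize(f,[g[0],g[1],y0],method="Nelder-Mead",options=dict(initial_simplex=[[g[0]-.01,g[1]-.01,y0-.05],[g[0]+.01,g[1],y0],[g[0],g[1]+.01,y0],[g[0],g[1],y0+.05]],xatol=1e-5,fatol=1e-3,maxiter=300))
        if best is None or r.fun<best.fun: best=r
    p=best.x; d=p[:2]-B[:2]; c,sn=np.cos(B[2]),np.sin(B[2])
    print("t",s["t"],"tcp",np.round(e,4),"F",np.round(s["contact_force"],1),"tube",np.round(p,4),"res",round(best.fun),"of",t.sum(),"block frame x,y,yaw",np.round([c*d[0]+sn*d[1],-sn*d[0]+c*d[1],p[2]-B[2]],4))
    return p
if __name__=="__main__": fitw(sys.argv[1],float(sys.argv[2]) if len(sys.argv)>2 else .022)
E
python3 fitw.py d
python3 - <<'E'
import cv2
cv2.imwrite("pics/w_d_s.png",cv2.imread("pics/w_d.png"))
E
```

```text
t 4.2 tcp [0.5681 0.042  0.0156] F [-0.3 -0.2 -0.1] tube [ 0.5722  0.0831 -0.1031] res 848 of 28688.0 block frame x,y,yaw [-0.0281 -0.1372 -0.1201][ WARN:0@1.581] global loadsave.cpp:1063 imwrite_ Unsupported depth image for selected encoder is fallbacked to CV_8U.
```

View pics/w_d.png

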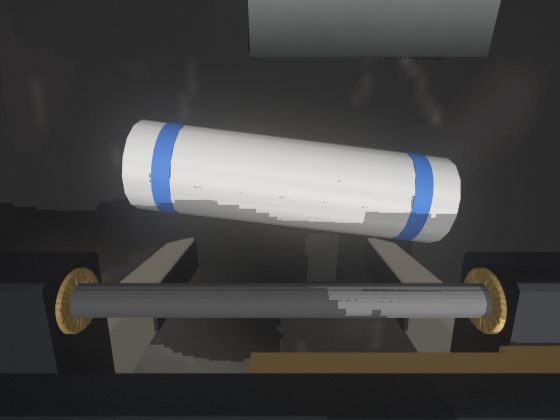

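Emit:
jog_arm:
  rows:
    - {"dp": [0.001,0.006,0],"roll": 0}
    - {"dp": [0.001,0.014,0],"roll": 0}
    - {"dp": [0.002,0.022,0],"roll": 0}
    - {"dp": [0.002,0.028,0],"roll": 0}
    - {"dp": [0.002,0.03,0],"roll": 0}

```text
t: 4.75
eef_pos: [0.5701, 0.0726, 0.0155]
ee_rot: [-0.0, 0.7, 0.714, 0.0]
contact_force: [-0.3, -0.0, 1.1]
grip_width: 0.093
```

```bash
python3 fitw.py e
```

```text
t 4.75 tcp [0.5701 0.0726 0.0155] F [-0.3 -0.   1.1] tube [ 0.5743  0.1149 -0.074 ] res 768 of 28599.0 block frame x,y,yaw [-0.0255 -0.1054 -0.091 ][ WARN:0@1.083] global loadsave.cpp:1063 imwrite_ Unsupported depth image for selected encoder is fallbacked to CV_8U.
```

Emit:
jog_arm:
  rows:
    - {"dp": [0,0,0],"roll": 0}
    - {"dp": [0,0,0],"roll": 0}
    - {"dp": [0,0.008,0],"roll": 0}
    - {"dp": [0,0.018,0],"roll": 0}
    - {"dp": [0,0.022,0],"roll": 0}

```text
t: 5.3
eef_pos: [0.5701, 0.0947, 0.0156]
ee_rot: [-0.0, 0.7, 0.714, 0.0]
contact_force: [0.2, 1.1, -0.5]
grip_width: 0.0931
```

```bash
python3 fitw.py f
```

```text
t 5.3 tcp [0.5701 0.0947 0.0156] F [ 0.2  1.1 -0.5] tube [ 0.5754  0.131  -0.0668] res 5646 of 33227.0 block frame x,y,yaw [-0.0241 -0.0893 -0.0838][ WARN:0@1.241] global loadsave.cpp:1063 imwrite_ Unsupported depth image for selected encoder is fallbacked to CV_8U.
```

View pics/w_f.png

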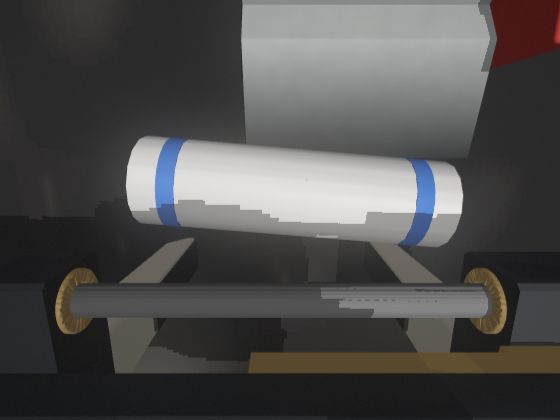

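Emit:
jog_arm:
  rows:
    - {"dp": [0,0.005,0],"roll": 0}
    - {"dp": [0,0.01,0],"roll": 0}
    - {"dp": [0,0.015,0.001],"roll": 0}
    - {"dp": [0,0.02,0.002],"roll": 0}
    - {"dp": [0,0.025,0.003],"roll": 0}

```text
t: 5.85
eef_pos: [0.5703, 0.1179, 0.0189]
ee_rot: [0.0, 0.701, 0.713, -0.0]
contact_force: [-1.2, -4.5, 2.9]
grip_width: 0.0928
```

```bash
python3 fitw.py g .025
```

```text
t 5.85 tcp [0.5703 0.1179 0.0189] F [-1.2 -4.5  2.9] tube [0.5767 0.1625 0.2696] res 13834 of 41781.0 block frame x,y,yaw [-0.0223 -0.0579  0.2526][ WARN:0@1.156] global loadsave.cpp:1063 imwrite_ Unsupported depth image for selected encoder is fallbacked to CV_8U.
```

View pics/w_g.png

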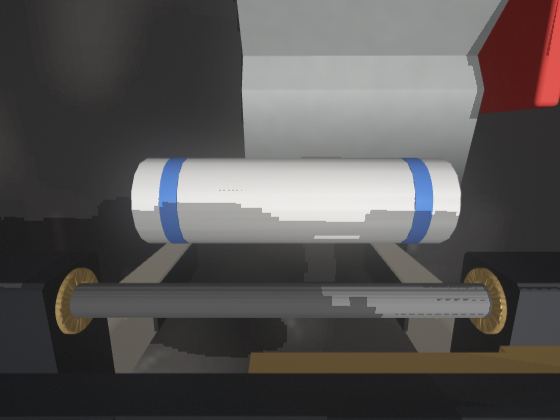

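Emit:
jog_arm:
  rows:
    - {"dp": [0,0.004,0],"roll": 0}
    - {"dp": [0,0.008,0],"roll": 0}
    - {"dp": [0,0.012,0],"roll": 0}
    - {"dp": [0,0.016,0.001],"roll": 0}
    - {"dp": [0,0.02,0.001],"roll": 0}

```text
t: 6.4
eef_pos: [0.5701, 0.1383, 0.0197]
ee_rot: [0.0, 0.701, 0.713, 0.0]
contact_force: [-0.6, -3.4, 2.1]
grip_width: 0.0929
```

Emit:
jog_arm:
  rows:
    - {"dp": [0,0.004,0],"roll": 0}
    - {"dp": [0,0.008,0],"roll": 0}
    - {"dp": [0,0.012,0.001],"roll": 0}
    - {"dp": [0,0.016,0.001],"roll": 0}
    - {"dp": [0,0.02,0.001],"roll": 0}

```text
t: 6.9
eef_pos: [0.5701, 0.1584, 0.0206]
ee_rot: [0.0, 0.701, 0.713, -0.0]
contact_force: [0.3, -3.7, 2.1]
grip_width: 0.093
```

```bash
python3 fitw.py h .033
```

```text
t 6.9 tcp [0.5701 0.1584 0.0206] F [ 0.3 -3.7  2.1] tube [0.5766 0.1949 0.1096] res 14330 of 43714.0 block frame x,y,yaw [-0.0218 -0.0254  0.0926][ WARN:0@1.282] global loadsave.cpp:1063 imwrite_ Unsupported depth image for selected encoder is fallbacked to CV_8U.
```

View pics/w_h.png

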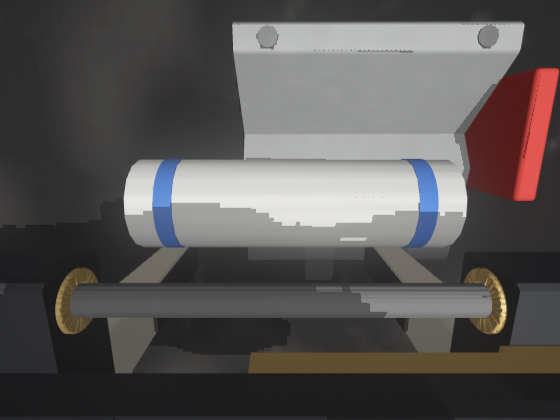

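Emit:
jog_arm:
  rows:
    - {"dp": [0,0.003,0],"roll": 0}
    - {"dp": [0,0.006,0],"roll": 0}
    - {"dp": [0,0.009,0],"roll": 0}
    - {"dp": [0,0.012,0.001],"roll": 0}
    - {"dp": [0,0.015,0.001],"roll": 0}

```text
t: 7.45
eef_pos: [0.5701, 0.1739, 0.0216]
ee_rot: [-0.0, 0.701, 0.714, 0.0]
contact_force: [0.4, 0.6, -1.2]
grip_width: 0.0931
```

Emit:
jog_arm:
  rows:
    - {"dp": [0,0.003,0],"roll": 0}
    - {"dp": [0,0.006,0],"roll": 0}
    - {"dp": [0,0.006,0],"roll": 0}

```text
t: 7.75
eef_pos: [0.57, 0.1801, 0.0215]
ee_rot: [-0.0, 0.7, 0.714, 0.0]
contact_force: [0.1, -0.5, 0.2]
grip_width: 0.0932
```

```bash
python3 fitw.py i .0285
```

```text
t 7.75 tcp [0.57   0.1801 0.0215] F [ 0.1 -0.5  0.2] tube [0.5754 0.2292 0.1863] res 12720 of 41762.0 block frame x,y,yaw [-0.0225  0.0089  0.1693][ WARN:0@1.324] global loadsave.cpp:1063 imwrite_ Unsupported depth image for selected encoder is fallbacked to CV_8U.
```

View pics/w_i.png

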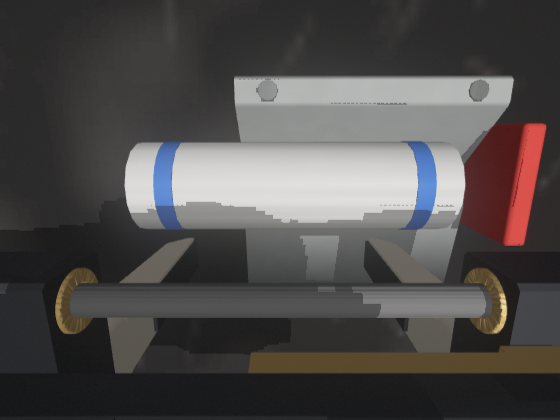

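Emit:
jog_arm:
  rows:
    - {"dp": [0,-0.015,0],"roll": 0}
    - {"dp": [0,-0.025,0.02],"roll": 0}
    - {"dp": [0,-0.025,0.06],"roll": 0}
    - {"dp": [-0.02,-0.01,0.09],"roll": 0}
    - {"dp": [-0.06,0.01,0.09],"roll": 0}
  fingers: 0.0

```text
t: 8.3
eef_pos: [0.5142, 0.1873, 0.1151]
ee_rot: [0.002, 0.703, 0.712, 0.003]
contact_force: [0.3, 2.0, -0.6]
grip_width: 0.0574
```

Emit:
jog_arm:
  rows:
    - {"dp": [-0.04,0.015,0],"roll": 0}
    - {"dp": [-0.065,0.029,0],"roll": 0}
    - {"dp": [-0.065,0.029,0],"roll": 0}

```text
t: 8.6
eef_pos: [0.4414, 0.2184, 0.1116]
ee_rot: [-0.001, 0.7, 0.715, -0.001]
contact_force: [0.5, -0.2, -0.1]
grip_width: 0.0339
```

```bash
python3 look.py j wrist side;  python3 look.py k top
```

```text
8.6 [0.4414 0.2184 0.1116] [ 0.5 -0.2 -0.1]
8.7 [0.4454 0.2174 0.1119] [ 1.3 -0.6  0.6]
```

View pics/v_j.png

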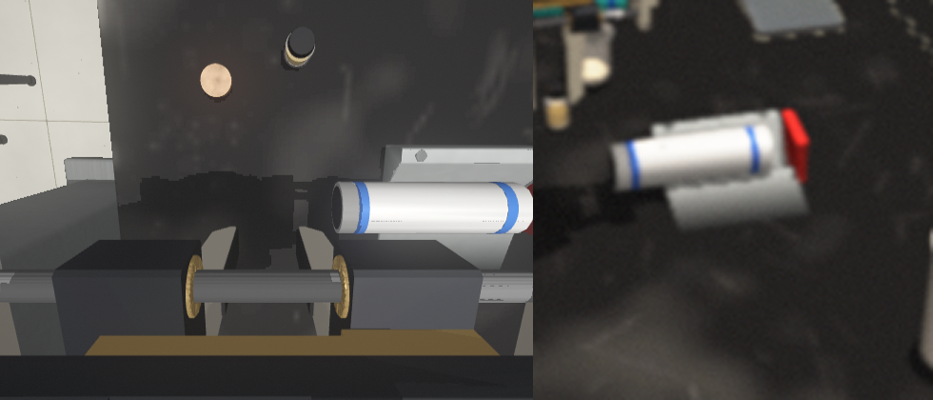

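View pics/v_k.png

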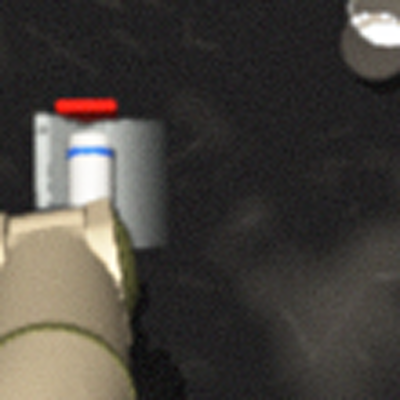

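Emit:
jog_arm:
  rows:
    - {"dp": [0,0.001,0],"roll": 0}
    - {"dp": [0,0.001,-0.02],"roll": 0}
    - {"dp": [0,0.001,-0.05],"roll": 0}
    - {"dp": [0,0.001,-0.075],"roll": 0}
    - {"dp": [0,0.001,-0.09],"roll": 0}

```text
t: 9.25
eef_pos: [0.4457, 0.218, 0.0198]
ee_rot: [0.0, 0.701, 0.713, -0.001]
contact_force: [-0.4, -0.6, 0.3]
grip_width: 0.0006
```

```bash
python3 look.py l wrist side
```

```text
9.25 [0.4457 0.218  0.0198] [-0.4 -0.6  0.3]
```

View pics/v_l.png

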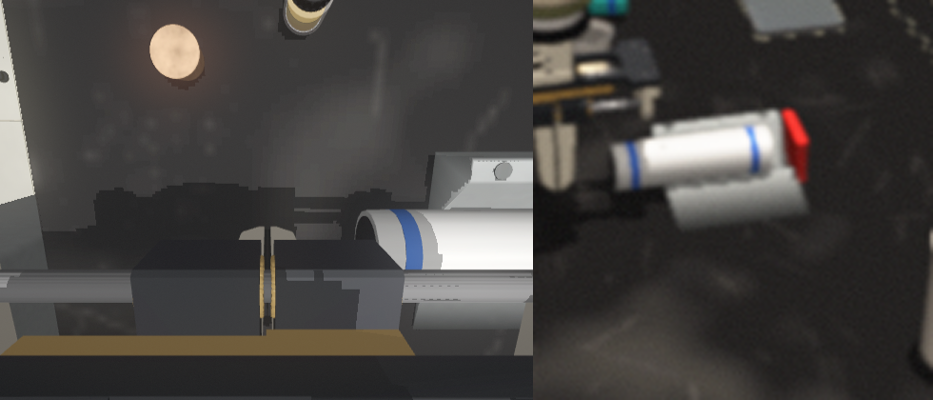

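Emit:
jog_arm:
  rows:
    - {"dp": [0.007,0,0],"roll": 0}
    - {"dp": [0.014,0,0.001],"roll": 0}
    - {"dp": [0.021,0,0.002],"roll": 0}
    - {"dp": [0.027,0.001,0.002],"roll": 0}
    - {"dp": [0.032,0.001,0.002],"roll": 0}

```text
t: 9.85
eef_pos: [0.4781, 0.2205, 0.0242]
ee_rot: [0.0, 0.701, 0.714, 0.001]
contact_force: [-0.6, 0.2, -0.1]
grip_width: 0.0002
```

Emit:
jog_arm:
  rows:
    - {"dp": [0.003,0,0],"roll": 0}
    - {"dp": [0.006,0,0],"roll": 0}
    - {"dp": [0.009,0,0],"roll": 0}
    - {"dp": [0.012,0,0],"roll": 0}

```text
t: 10.25
eef_pos: [0.4879, 0.22, 0.0235]
ee_rot: [-0.001, 0.701, 0.714, -0.001]
contact_force: [-3.5, -0.2, 2.8]
grip_width: 0.0006
```

```bash
python3 look.py m wrist side
```

```text
10.25 [0.4879 0.22   0.0235] [-3.5 -0.2  2.8]
```

View pics/v_m.png

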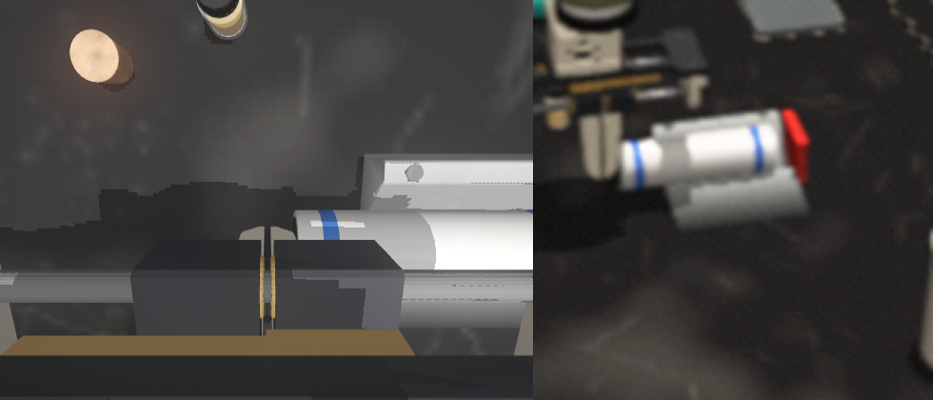

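Emit:
jog_arm:
  rows:
    - {"dp": [0.003,0,0.0005],"roll": 0}
    - {"dp": [0.006,0,0.001],"roll": 0}
    - {"dp": [0.009,0,0.001],"roll": 0}

```text
t: 10.65
eef_pos: [0.4985, 0.2201, 0.0247]
ee_rot: [0.0, 0.701, 0.713, 0.0]
contact_force: [-0.6, 0.3, -0.9]
grip_width: 0.0004
```

```bash
python3 look.py n wrist side
```

```text
10.65 [0.4985 0.2201 0.0247] [-0.6  0.3 -0.9]
```

View pics/v_n.png

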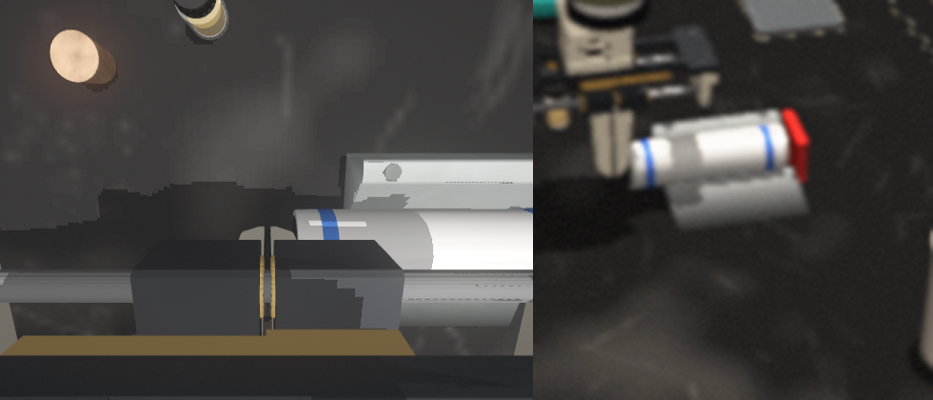

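Emit:
jog_arm:
  rows:
    - {"dp": [0.002,0,0],"roll": 0}
    - {"dp": [0.004,0,0],"roll": 0}
    - {"dp": [0.006,0,0],"roll": 0}

```text
t: 11.05
eef_pos: [0.5038, 0.2201, 0.0247]
ee_rot: [-0.0, 0.701, 0.714, -0.0]
contact_force: [-2.8, -0.4, 1.9]
grip_width: 0.0007
```

Emit:
jog_arm:
  rows:
    - {"dp": [0.001,0,0],"roll": 0}
    - {"dp": [0.002,0,0],"roll": 0}

```text
t: 11.25
eef_pos: [0.506, 0.2201, 0.0246]
ee_rot: [-0.0, 0.701, 0.713, -0.0]
contact_force: [-4.1, -0.3, 2.8]
grip_width: 0.0002
```

```bash
python3 look.py o wrist side
```

```text
11.25 [0.506  0.2201 0.0246] [-4.1 -0.3  2.8]
```

View pics/v_o.png

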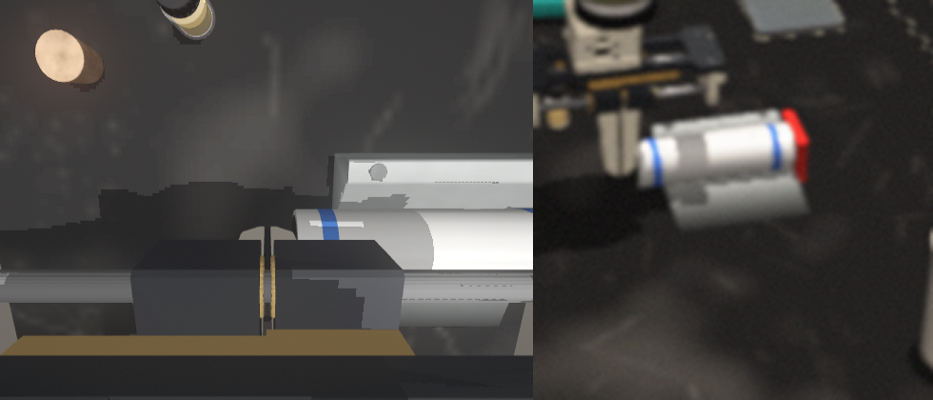

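Emit:
jog_arm:
  rows:
    - {"dp": [0.001,0,0],"roll": 0}
    - {"dp": [0.002,0,0],"roll": 0}

```text
t: 11.55
eef_pos: [0.5079, 0.2201, 0.0246]
ee_rot: [-0.0, 0.701, 0.713, -0.0]
contact_force: [-6.8, 0.7, 3.8]
grip_width: 0.0005
```

Emit:
jog_arm:
  rows:
    - {"dp": [0.001,0,0],"roll": 0}
    - {"dp": [0.0015,0,0],"roll": 0}

```text
t: 11.75
eef_pos: [0.5078, 0.22, 0.0245]
ee_rot: [-0.001, 0.701, 0.714, -0.001]
contact_force: [-8.4, 1.4, 6.2]
grip_width: 0.0
```

```bash
python3 look.py p wrist side
```

```text
11.75 [0.5078 0.22   0.0245] [-8.4  1.4  6.2]
```

View pics/v_p.png

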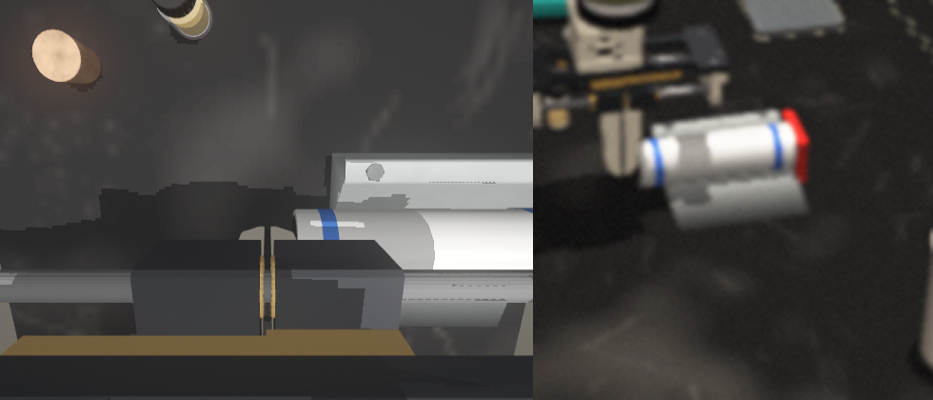

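Emit:
jog_arm:
  rows:
    - {"dp": [-0.003,0,0],"roll": 0}
    - {"dp": [-0.012,0,0],"roll": 0}
    - {"dp": [-0.035,0,0.01],"roll": 0}
    - {"dp": [-0.05,-0.03,0.05],"roll": 0}
    - {"dp": [-0.05,-0.07,0.09],"roll": 0}

```text
t: 12.35
eef_pos: [0.4574, 0.1564, 0.1087]
ee_rot: [-0.001, 0.7, 0.715, -0.001]
contact_force: [1.1, -0.4, 1.2]
grip_width: 0.0004
```

Emit:
jog_arm:
  rows:
    - {"dp": [0,-0.045,0.03],"roll": 0}
    - {"dp": [0,-0.09,0.06],"roll": 0}
    - {"dp": [0,-0.135,0.08],"roll": 0}
    - {"dp": [0,-0.17,0.08],"roll": 0}
    - {"dp": [0,-0.18,0.08],"roll": 0}

```text
t: 12.85
eef_pos: [0.46, -0.028, 0.1899]
ee_rot: [0.002, 0.703, 0.711, 0.001]
contact_force: [0.8, -0.1, 0.6]
grip_width: 0.0005
```

```bash
python3 look.py q top side
python3 - <<'E'
from h import *
ot=[]
for n,(x,y,w_,h_) in {"top":(225,155,60,60),"side":(265,175,85,75)}.items():
    cal=vision.get_calibration(n); im=cv2.imread(f"pics/{n}_q.png"); k=400/h_
    c=cv2.resize(im[y:y+h_,x:x+w_],None,fx=k,fy=k,interpolation=cv2.INTER_CUBIC)
    A,B,_=tubepoly(.598,.2207,.017,.0285)
    for P in(A,B):
        q=(proj(cal,P)-[x,y]+.5)*k-.5; cv2.polylines(c,[np.round(q).astype(np.int32)],True,(0,255,0),1)
    ot.append(c[:400])
cv2.imwrite("pics/v_q2.png",cv2.resize(np.hstack(ot),None,fx=.93,fy=.93))
E
```

```text
12.85 [ 0.46   -0.028   0.1899] [ 0.8 -0.1  0.6]
```

View pics/v_q2.png

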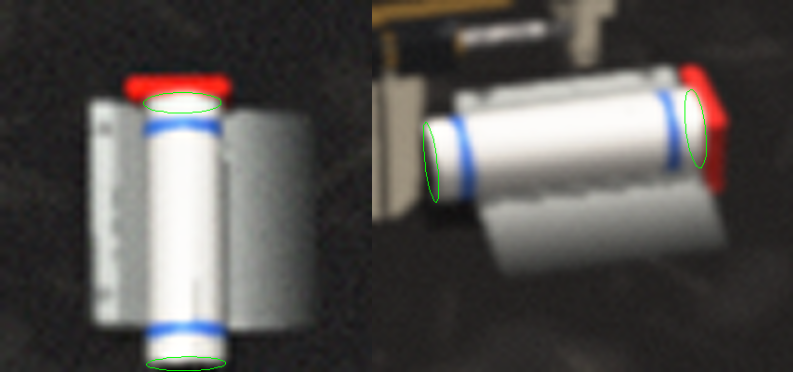

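Run:
```python
from h import *
im=vision.capture("side")[:,:,::-1].astype(np.uint8); cv2.imwrite("pics/side_r.png",im)
cal=vision.get_calibration("top"); t=cv2.imread("pics/top_q.png").astype(np.float32); roi=(238,160,26,60); x,y,w_,h_=roi
g=t[y:y+h_,x:x+w_]; tgt=((g.min(2)>200)|(g[:,:,0]-g[:,:,2]>60)).astype(np.float32)
f=lambda p:((render(cal,p[0],p[1],p[2],roi,.0285)-tgt)**2).sum()
r=minimize(f,[.598,.2207,.017],method="Nelder-Mead",options=dict(initial_simplex=[[.59,.22,0],[.605,.22,.02],[.598,.225,.02],[.598,.22,.05]])); print(r.x,r.fun,tgt.sum())
```

```text
[0.59570175 0.21977313 0.00555708] 188.14892578125 452.0
```

View pics/side_r.png

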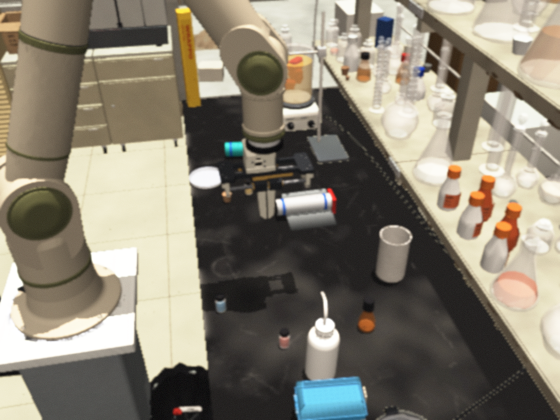

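Run:
```python
from h import *
ims={"top":cv2.imread("pics/top_q.png").astype(np.float32),"side":cv2.imread("pics/side_q.png").astype(np.float32)}
# profile along the axis in the top image: blue band positions at start vs end (projected model)
for n,f in(("top","q"),("side","q"),("top","0"),("side","0")):
    im=cv2.imread(f"pics/{n}_{f}.png").astype(np.float32); cal=vision.get_calibration(n)
    b=(im[:,:,0]-im[:,:,2])
    x0,y0,x1,y1={"topq":(240,165,265,225),"sideq":(270,185,345,220),"top0":(295,170,316,225),"side0":(270,232,345,265)}[n+f]
    s=np.clip(b[y0:y1,x0:x1]-40,0,None); lab,k=__import__("scipy.ndimage").ndimage.label(s>10)
    c=[]
    for i in range(1,k+1):
        m=lab==i
        if m.sum()>8:
            yy,xx=np.nonzero(m); w_=s[m]; c.append((x0+(xx*w_).sum()/w_.sum(),y0+(yy*w_).sum()/w_.sum(),m.sum()))
    print(n,f,np.round(c,2).tolist())
    z=.022 if f=="0" else .0285
    T=(.5668,.0436,-.117) if f=="0" else (.598,.2207,.017)
    # visible band centre: point on surface toward camera at +-.06?
    for d in(-.0575,.0575):
        a=np.array([np.cos(T[2]),np.sin(T[2]),0]); p=np.array([T[0],T[1],z])+a*d
        v=cal["pose"][:3,3]-p; v-=a*(v@a); v/=np.linalg.norm(v)
        q=proj(cal,[p+.0195*v,p+.0195*v+a*.001]); print("   model",d,np.round(q[0],2),"px/mm",np.round(q[1]-q[0],2))
```

```text
top q [[253.83, 174.67, 29.0], [254.4, 207.52, 29.0]]
   model -0.0575 [254.44 207.16] px/mm [-0.   -0.29]
   model 0.0575 [253.98 174.53] px/mm [-0.   -0.28]
side q [[324.84, 199.16, 33.0], [283.11, 204.54, 41.0]]
   model -0.0575 [283.87 206.3 ] px/mm [ 0.36 -0.05]
   model 0.0575 [325.27 201.04] px/mm [ 0.36 -0.05][ WARN:0@0.793] global loadsave.cpp:275 findDecoder imread_('pics/top_0.png'): can't open/read file: check file path/integrity
Traceback (most recent call last):
AttributeError: 'NoneType' object has no attribute 'astype'
```

Run:
```python
from plant import get_state, env
s=get_state(); print(s["t"],abs(s["joint_vel"]).max())
print(env.close_job())
```

```text
13.0 0.03262400342876829
the job is handed in; nothing more can be done
None
```

I rolled the steel tube up the ramp and over the lip with the open fingertips. I then pushed it along the groove with the closed fingertips until it met the red stop. I backed the arm clear and handed in at t = 13.0 s; no verdict was reported.

- **Contact with the stop:** the arm stopped moving at x = 0.508 while the force rose to about 10 N in total, so the tube was against the stop.
- **Position:** the blue bands in the last pictures put the tube within about 1 mm (top) to 2 mm (side) of home along the groove. In the top view it lies parallel to the groove and centred on it.
- **Bystanders:** in the last side picture they look unmoved where I can see them. The small beaker was hidden behind the hand.
- **Checks that disagreed:** my automatic wrist-camera fit stopped being reliable once the block came into view, so from there I went by the pictures and the force. A rough final fit to the top picture was poor (about 2 mm short of home), and I trusted the band positions and the stall instead. I did not measure the final height separately. In the side view the bands sat about 2 pixels higher than predicted, which I put down to shading.

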